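Move a hot circuit board to the cooling stand with a spatula

TASK

The coffee machine's circuit board has been warmed on the preheater. Slide the spatula's blade under it between the rails, lift it off, carry it level and lower it gently onto the cooling stand's two rails, centred and square, without the gripper or arm ever touching the board. Then draw the spatula out, lay it flat on the bench clear of both stands, and leave the other things on the bench where they are.

Things in the scene. Friction and masses are not known exactly. Their poses are not given: they have to be found in the camera images.
- spatula: Flat lifter, 0.25 kg. Origin: centre of its steel blade's underside; z up. Blade 64 (own x) x 140 (own y, front edge y = +70) x 2.5 mm. At its rear (y = -66 to -70) a 30 mm wide upright web, 60 mm high, carries a straight black handle from y = -66 to -160, 20 mm wide (x), 24 mm tall, centreline 55 mm above the underside. Centre of mass y = -33. It stands flat on its blade by itself.
- spatula_grip (a point): Middle of the spatula's handle: own (0, -113, 55) mm from the spatula's origin; to grasp from above, closing along the spatula's x over 20 mm.
- board: Flat circuit board on an aluminium back plate, 150 mm (own x) by 100 mm (own y), 5 mm thick, with components on top up to 21 mm above the underside, 0.13 kg nominal. Origin: centre of the flat underside. It starts on the preheater's rails.
- preheater: Preheater, fixed: grey box 170 (own x) x 150 (own y) x 30 mm high, black hot plate on top, knob on its -x face, two steel rails along own y, 12 mm wide, 110 long, centred at x = -58 and +58 (104 mm free between), tops 55 mm above the bench; open at both y ends, so a 25 mm high gap lies under the board. Origin: centre of underside, on the bench.
- cooling_stand: Cooling stand, fixed: aluminium base 170 (own x) x 140 (own y) x 10 mm with dark slots, two aluminium rails along own y, 12 mm wide, 110 long, centred at x = -58 and +58 (104 mm free between), tops 40 mm above the bench; open at both y ends. Origin: centre of underside, on the bench. The board goes across the rails, its origin over this one, its long side along own x.
- portafilter: Bystander: steel coffee filter holder, 68 mm round, 32 mm high, with a black handle reaching 160 mm to own +y. Origin: centre of the round part's underside.
- bit_block: Bystander: black block 50 x 70 mm, 25 mm high, holding steel bits standing up to 45 mm. Origin: centre of its underside.
- screwdriver: Bystander: screwdriver lying on the bench along own x, about 200 mm long. Origin: underside, mid-length.
Things that resemble listed ones, but are neither listed nor needed, are in the scene too. Leave any blue or yellow look-alike of the spatula alone. Leave any green look-alike of the cooling_stand alone.

How it is judged:
On the way, in this order (a step that is already met when the one before it is completed fails the run):
1. the board is lifted clear of the preheater on the spatula (contact force between spatula and board above 0.3 N and z of board in the frame of preheater above 0.062 m and contact force between board and preheater below 0.05 N), for 0.2 s.
2. the board rests on the cooling stand's rails, centred and square, with the spatula no longer touching it (x of board in the frame of cooling_stand between -0.018 and 0.018 m and y of board in the frame of cooling_stand between -0.018 and 0.018 m and z of board in the frame of cooling_stand between 0.036 and 0.045 m and angle between board's own z axis and vertical below 0.06 rad and angle between the x axis of board and the x axis of cooling_stand, either way round below 0.2 rad and contact force between spatula and board below 0.05 N), for 0.2 s.
At the end, for the whole second after the job is handed in: Board at rest on both rails of the cooling stand, centre within 18 mm of the stand's along each of its axes, square within 0.2 rad, level within 0.06 rad; spatula flat on the bench at rest (underside within 6 mm of it, level within 0.06 rad), touching neither board nor stands (all of step 2 and linear speed of each of board, spatula below 0.02 m/s and height (world z) of spatula between -0.004 and 0.006 m and angle between spatula's own z axis and vertical below 0.06 rad and contact force between spatula and cooling_stand below 0.05 N and contact force between spatula and preheater below 0.05 N).
It fails at once if the gripper or arm touches the board (contact force between any of the fingers, the arm and board above 0.3 N).
It fails at once if the board is tipped by more than 0.35 rad (angle between board's own z axis and vertical above 0.35 rad).
It fails at once if the board is dropped onto the cooling stand (moves faster than 0.4 m/s just above it) (horizontal distance between board and cooling_stand below 0.06 m and z of board in the frame of cooling_stand below 0.08 m and linear speed of board above 0.4 m/s).
It fails at once if a bystander is moved by more than 30 mm (distance of any of portafilter, bit_block, screwdriver from where it was at the start of the episode above 0.03 m).
It also fails if it takes over 54 s, if anything falls off the work surface, if the arm or the gripper's body presses on something with over 40 N, if the wrist force passes 120 N, or if a joint passes its speed limit or range.

ROBOT

A 7-joint arm with a two-finger parallel gripper is mounted at the origin on the work surface. World frame = base frame: x ahead of the robot, y to its left, z up, the work surface at z = 0. Lengths are in m, angles in rad, forces in N, time in s.
With the tool pointing down it reaches from about 0.425 to 0.95 m from the base axis. Payload 4.7 kg.
Tool frame: the origin (TCP) lies between the finger pads; the fingertips stand 25 mm ahead of it and the grasp point (between the pads) lies 6 mm ahead of it; x points along the fingers, z is the direction in which the jaws open and shut, and the axes are right-handed (so a half turn about x gives the same grasp; the last joint's range is limited). The gripper opens to 85 mm and grips with 20 to 120 N. Pads are 22 mm wide; open, the fingers measure 114 mm over their backs; the gripper's body (76 mm by 85 mm) begins 54 mm behind the grasp point. The pads swing forward as they close: fully open they stand 13 mm farther back than shut.
Start: joints at [-1.148, 0.469, -0.049, 1.532, 0.024, 1.141, -0.082], TCP at [0.295, 0.607, 0.256] pointing down, gripper open.
Joint ranges: [-2.59, 2.59], [-0.33, 1.99], [-1.39, 1.29], [0.1, 2.45], [-1.04, 4.18], [0.21, 1.99], [-2.66, 2.66]. Speed limits (rad/s): [2.57, 2.57, 3.14, 3.14, 3.14, 3.14, 3.14].

INTERFACE

Orientations are given as a 3x3 rotation matrix whose columns are the frame's x, y, z axes.
In Python, from rig import * gives the robot as it stands. Calls block until the motion is done:
- movep(position, orientation): joint-space move of the TCP to a pose.
- move_l(position, attitude=None, feed=0.15, until_force=None): straight line of the TCP; attitude=None keeps the orientation; feed is the mean speed in m/s. With until_force (N) it stops when the force on the tool has changed by that much, and returns True; else False.
- move_joints(angles): joint-space move.
- command_gripper(opening, newtons=None): finger opening in m; newtons is the grip in N (None keeps the last); returns when the fingers have stopped.
- sleep(seconds).
- inverse_kinematics(position, orientation): joint angles nearest the present ones, or None.
- sense(): the state.
- camera(name): name is "scene" or "top" or "wrist"; returns (picture, depth): 420x560x3 uint8, red, green, blue; 420x560 float32, m along the optical axis (not along the pixel's ray), 0 where there is no reading.
- camera_params(name): a dict with "K" (3x3 intrinsics, pixels), "dist" ([k1, k2, p1, p2, k3] as OpenCV has them; the pictures are not rectified), "position" and "rotation" of the camera in the world; the wrist camera has in their place "tool_from_camera" (4x4, takes a point from camera to tool coordinates, whose origin is the TCP and whose axes are the tool frame's). Camera axes: x right, y down, z forward; pixel columns grow to the right and rows downward; lengths in m; the calibration is good to about 2 mm. A picture is of the moment at which its call begins: read the wrist's pose just before it. camera_params takes no time and is no camera call.
A pose or a line that the arm cannot do raises Unreachable and nothing moves.
- finish_job(): hands the job in, once; it reports no verdict.
The state is a dict: "time_s": time; "joint_pos": joint angles; "qd": joint speeds; "joint_efforts": joint torques, N m; "position": TCP position; "tcp_rot": TCP orientation; "wrist_force": force on the tool from outside, world axes, zero at the start; "ft_torque": the same for the moment, N m; "finger_gap": finger opening in m.
Only numpy, scipy, OpenCV 4.12 (cv2) and the standard library are available. Lean on these libraries where they do the work, as an engineer would, in place of code of your own. Each camera call takes 0.05 s, during which the arm holds its last target. There are 200 camera calls.

## Working session

There is one attempt and no reset: what is moved stays moved. The work goes in short steps, each a Python script; the robot and the scene stay as the last script left them, time stands still between calls to the robot, and variables do not carry over. Pictures are saved under pics/ and viewed, on a budget of 10 in all, crops included, one or two more only if the job needs it, and the job is handed in when it is done.

```bash
ls; mkdir -p pics
python3 - <<'E'
from rig import *
import cv2,numpy as np
for n in("top","scene"):
    p,d=camera(n); cv2.imwrite(f"pics/{n}0.png",p[...,::-1]); np.save(f"pics/{n}0.npy",d)
    c=camera_params(n); print(n,c)
print(sense())
E
```

```text
pics
top {'K': array([[449.39883862,   0.        , 271.52717022],
       [  0.        , 449.39883862, 210.98354778],
       [  0.        ,   0.        ,   1.        ]]), 'dist': array([-0.05397266,  0.        ,  0.        ,  0.        ,  0.        ]), 'position': array([ 0.42907984, -0.11908467,  1.24798061]), 'rotation': array([[-0.01921973, -0.99748675,  0.06819669],
       [-0.99962458,  0.01783913, -0.02079597],
       [ 0.01952714, -0.06857078, -0.99745513]])}
scene {'K': array([[457.01346466,   0.        , 279.94184426],
       [  0.        , 457.01346466, 209.50380279],
       [  0.        ,   0.        ,   1.        ]]), 'dist': array([-0.1378616,  0.       ,  0.       ,  0.       ,  0.       ]), 'position': array([ 1.31877217, -0.36178754,  0.98202832]), 'rotation': array([[ 0.2754986 ,  0.71543119, -0.64207378],
       [ 0.96128114, -0.20937527,  0.17916633],
       [-0.00625319, -0.66657348, -0.7454131 ]])}
{'time_s': 0.1, 'joint_pos': array([-1.14791812,  0.46938218, -0.04859948,  1.53357433,  0.0241047 ,
        1.14104993, -0.08230583]), 'qd': array([ 0.00099522, -0.00228513, -0.00148234, -0.00342897, -0.00059548,
       -0.00039826, -0.00049745]), 'joint_efforts': array([ 4.21473060e-04, -5.11511099e+01, -4.70022031e-02, -2.38389623e+01,
        1.07915571e-02,  4.38982272e-03, -4.03878291e-07]), 'position': array([0.29445193, 0.6068404 , 0.255352  ]), 'tcp_rot': array([[-7.36095533e-04, -8.99684987e-01,  4.36539096e-01],
       [-1.67321285e-03,  4.36539711e-01,  8.99683434e-01],
       [-9.99998329e-01, -6.81698679e-05, -1.82669941e-03]]), 'wrist_force': array([ 0.09805872, -0.00897042, -0.02563826]), 'ft_torque': array([ 0.0814224 , -0.00290517,  0.01731371]), 'finger_gap': 0.08551513637265833}
```

View pics/top0.png

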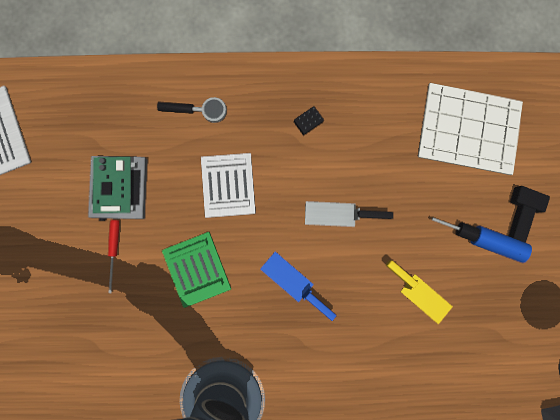

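View pics/scene0.png

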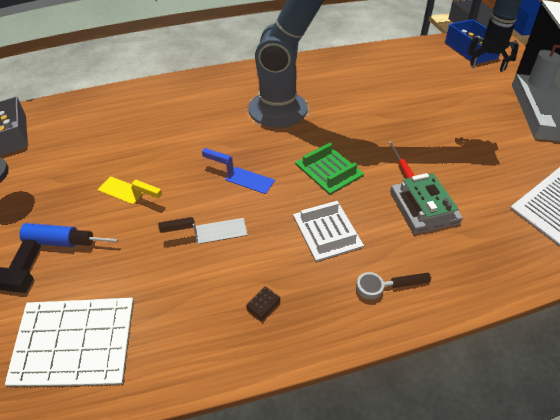

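Top view: the steel spatula is at (330,213) with its handle at (375,214). Its blue (290,275) and yellow (425,300) look-alikes are decoys. The aluminium stand is at (229,185) and the green one at (196,268) is a decoy. The preheater with the board is at (118,187), the portafilter at (213,109), the bit block at (308,120) and the screwdriver at (113,250). The steel/black spatula and the aluminium stand fit the descriptions. I'll measure them and make a confirming crop.

```bash
cat > h.py <<'E'
import cv2,numpy as np
def cloud(c,d,R=None,t=None):
    "world point per pixel"
    R=c["rotation"] if R is None else R; t=c["position"] if t is None else t
    v,u=np.mgrid[:d.shape[0],:d.shape[1]]
    n=cv2.undistortPoints(np.stack([u,v],-1).reshape(-1,1,2).astype(float),c["K"],c["dist"]).reshape(*d.shape,2)
    P=np.dstack([n*d[...,None],d])@R.T+t
    P[d<=0]=np.nan
    return P
def rect(P,m):
    "min-area rectangle (mm, deg) of masked points, biggest blob only"
    n,l,s,_=cv2.connectedComponentsWithStats(m.astype(np.uint8))
    m=l==1+np.argmax(s[1:,4])
    q=P[m]; (c,s,a)=cv2.minAreaRect((q[:,:2]*1000).astype(np.float32))
    return m,np.round(c,1),np.round(s,1),round(a,2),np.round(np.median(q[:,2])*1000,1),len(q)
E
python3 - <<'E'
from rig import *
from h import *
c=camera_params("top");p=cv2.imread("pics/top0.png");d=np.load("pics/top0.npy");P=cloud(c,d);Z=P[...,2]
def box(u0,v0,u1,v1):
    m=np.zeros(d.shape,bool);m[v0:v1,u0:u1]=1;return m
hsv=cv2.cvtColor(p,cv2.COLOR_BGR2HSV);H,S,V=cv2.split(hsv)
print("bench z",np.nanmedian(Z[230:300,350:380])*1000)
grey=(S<60)
print("blade",rect(P,box(295,190,358,235)&grey&(V>110)&(Z<.03))[1:])
print("handle",rect(P,box(350,195,400,230)&(Z>.04))[1:])
print("stand all",rect(P,box(190,140,265,228)&(S<70)&(V>90))[1:])
r=box(190,140,265,228)&(Z>.03)
print("rail hi",rect(P,r&box(0,0,560,185))[1:]);print("rail lo",rect(P,r&box(0,185,560,420))[1:])
print("board",rect(P,box(80,140,155,228)&(Z>.05)&(S>60))[1:])
print("board allhi",rect(P,box(80,140,155,228)&(Z>.05))[1:])
print("pre",rect(P,box(80,140,155,228)&(Z>.02)&(Z<.05))[1:])
print("pre all",rect(P,box(80,140,155,219)&(Z>.02))[1:])
cv2.imwrite("pics/crop.png",cv2.resize(p[140:310,80:400],None,fx=2.4,fy=2.4,interpolation=cv2.INTER_CUBIC))
E
```

```text
bench z 0.06920152490663689
blade (array([ 504.5, -307.1]), array([139.5,  65.5]), 86.22, np.float64(2.8), 1144)
handle (array([ 496. , -419.3]), array([94.4, 27.5]), 83.28, np.float64(66.8), 304)
stand all (array([593.5, -24.2]), array([172.9, 134.6]), 6.07, np.float64(nan), 2872)
rail hi (array([645.5, -20.7]), array([ 13.1, 109.6]), 3.55, np.float64(40.1), 209)
rail lo (array([532.3, -27.4]), array([ 12.2, 108.3]), 3.3, np.float64(40.4), 195)
board (array([589.1, 281.3]), array([102.7, 148.4]), 89.53, np.float64(60.2), 1657)
board allhi (array([589. , 277.4]), array([111.4, 148.8]), 88.68, np.float64(60.7), 2141)
pre (array([583. , 277.1]), array([151.1, 176.6]), 87.88, np.float64(30.2), 1249)
pre all (array([585.8, 277. ]), array([151.1, 171. ]), 87.88, np.float64(58.6), 3378)
```

View pics/crop.png

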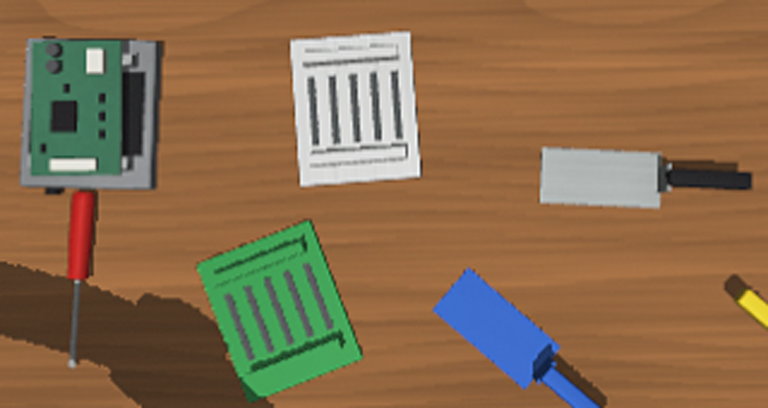

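The crop confirms it: steel blade with black handle at crop (600,178)/(710,180), aluminium stand at (355,108), and the preheater's knob at (55,190), so its +x is along world +x. Next I move above the spatula grip and check with the wrist camera.

```bash
cat >> h.py <<'E'
def ori(yaw):  # tool down, jaws along spatula x
    c,s=np.cos(yaw),np.sin(yaw)
    return np.array([[0,-s,c],[0,c,s],[-1,0,0.]])
def tcp(o,yaw,z):  # TCP for spatula origin o (xy), underside height z
    return np.array([o[0]+.113*np.sin(yaw),o[1]-.113*np.cos(yaw),z+.061])
E
python3 - <<'E'
from rig import *
from h import *
y=np.radians(-4)
g=tcp([.5045,-.3071],y,0)
for f in(0,np.pi):
    for q in([g[0],g[1],.2],tcp([.587,.125],-.03,.041),tcp([.587,.276],-.03,.041),tcp([.589,-.03],.06,.1)):
        yy=y+f; print(f,inverse_kinematics(np.array(q),ori(yy)))
movep(np.array([g[0],g[1],.22]),ori(y))
s=sense();p,d=camera("wrist");c=camera_params("wrist")
T=c["tool_from_camera"];R=s["tcp_rot"]@T[:3,:3];t=s["tcp_rot"]@T[:3,3]+s["position"]
P=cloud(c,d,R,t);Z=P[...,2]
cv2.imwrite("pics/w0.png",p[...,::-1]);np.save("pics/w0.npy",P)
print(s["time_s"],s["position"],s["joint_pos"])
near=np.hypot(P[...,0]-g[0],P[...,1]-g[1])<.1
print(rect(P,near&(Z>.04)&(Z<.09))[1:])
E
```

```text
0 [ 0.15534936  0.55561585  0.70245192  1.68735273 -0.40406809  1.04874166
  0.91908349]
0 [-0.41895661  0.52806912  0.4364775   1.91489956 -0.31258656  0.76517972
  0.12327729]
0 [-0.59915629  0.54550923  0.34947933  1.85774125 -0.2548565   0.78200268
 -0.18417676]
0 [-0.25795373  0.51447335  0.58540091  1.81016018 -0.34842794  0.92122876
  0.41191719]
3.141592653589793 [-0.05839494  0.72440778  1.11029011  1.6984892  -0.69966756  1.17290831
 -1.96879421]
3.141592653589793 [ 0.69525405  0.84378078 -1.18294802  1.8503412   0.88944192  1.09843277
  2.23606039]
3.141592653589793 [-0.11587637  0.54775534 -0.3057142   1.82747915  0.22038733  0.79947226
  2.53780528]
3.141592653589793 [-0.56126988  0.72158711  1.11039801  1.82548085 -0.73657599  1.07790345
 -2.38033428]
3.7417 [ 0.49732514 -0.4190661   0.21987533] [ 0.15487644  0.53241173  0.69920463  1.66749863 -0.37949134  1.08191541
  0.8988051 ]
(array([ 498.4, -418. ]), array([93.2, 29.8]), 89.61, np.float64(67.5), 3120)
```

View pics/w0.png

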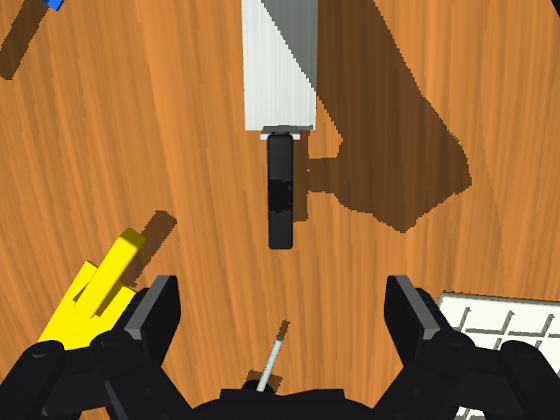

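The wrist view shows the steel spatula square to the jaws: handle at u≈281, v 135–248, blade above it. Grasping it now, then lifting and checking the blade's level by depth.

```bash
cat >> h.py <<'E'
def wrist(rig,name=None):
    s=rig.sense();p,d=rig.camera("wrist");c=rig.camera_params("wrist")
    T=c["tool_from_camera"];R=s["tcp_rot"]
    P=cloud(c,d,R@T[:3,:3],R@T[:3,3]+s["position"])
    if name: cv2.imwrite(f"pics/{name}.png",p[...,::-1])
    L=(P-s["position"])@R+[0.,0,0]   # tool coords; spatula: x=L z, y=L y-.113, z=.061-L x
    S=np.dstack([L[...,2],L[...,1]-.113,.061-L[...,0]])
    return s,p,P,S
def blade(S):
    "blade plane in nominal spatula frame: z at centre (mm), slopes (rad) in x,y; rect"
    m=(abs(S[...,0])<.05)&(S[...,1]>-.06)&(S[...,1]<.09)&(abs(S[...,2])<.02)
    q=S[m]; k=np.linalg.lstsq(np.c_[np.ones(len(q)),q[:,:2]],q[:,2],rcond=None)[0]
    return np.round(k*[1000,1,1],4),rect(S,m)[1:]
E
python3 - <<'E'
import rig
from rig import *
from h import *
y=np.radians(-4); g=tcp([.5047,-.3071],y,0)
command_gripper(.06,100)
move_l(g,feed=.12)
command_gripper(0.0,100)
s=sense();print(s["finger_gap"],s["position"],s["wrist_force"])
move_l(g+[0,0,.1],feed=.1)
s,p,P,S=wrist(rig,"w1");print(s["time_s"],s["finger_gap"],s["wrist_force"],s["ft_torque"]);print(blade(S))
E
```

```text
0.018799408148038668 [ 0.4968237  -0.41992751  0.06152707] [-0.88157498 -0.00451855  3.43296633]
7.2417 0.01843681008264545 [ 0.22636903  0.19721988 -2.5584964 ] [-0.15453348  0.03795757 -0.02076576]
(array([ 2.5539e+00,  1.0000e-04, -2.2000e-03]), (array([ -0.7, -26.3]), array([64.7, 67.4]), 0.06, np.float64(2.6), 20443))
```

The grip is good: gap 18.4 mm, blade level within 0.002 rad, yaw within 0.1°. Next is the pre-insert pose in front of the preheater, with a look from there.

```bash
python3 - <<'E'
import rig
from rig import *
from h import *
y=np.radians(-1.5)
o=np.array([.588,.276]);u=np.array([-np.sin(y),np.cos(y)])
pre=o-.152*u
move_l(tcp(pre,y,.13),ori(y),feed=.22)
move_l(tcp(pre,y,.041),feed=.1)
s,p,P,S=wrist(rig,"w2");print(s["time_s"],s["position"],s["ft_torque"],blade(S))
np.save("pics/w2.npy",P)
p,d=camera("scene");cv2.imwrite("pics/s2.png",cv2.resize(p[150:330,220:500,::-1],None,fx=2.5,fy=2.5))
hs=cv2.cvtColor(cv2.imread("pics/w2.png"),cv2.COLOR_BGR2HSV)
Z=P[...,2]
m=(Z>.05)&(Z<.085)&(P[...,1]>.2)&(abs(P[...,0]-.588)<.1);print("board seen",m.sum(),np.nanmin(P[m],0) if m.any() else 0,np.nanmax(P[m],0) if m.any() else 0)
E
cd pics; python3 -c "
import cv2,numpy as np
a=cv2.imread('w2.png');b=cv2.imread('s2.png');b=cv2.resize(b,(400,257));a=cv2.resize(a,(400,300));cv2.imwrite('c2.png',np.vstack([a,b]))"
```

```text
10.4833 [0.58163936 0.01098957 0.10261992] [-0.20842715 -0.02601683  0.00584801] (array([ 2.5908e+00,  1.0000e-04, -1.9000e-03]), (array([ -0.7, -26.3]), array([64.6, 67.3]), 0.12, np.float64(2.6), 20450))
board seen 0 0 0
```

View pics/c2.png

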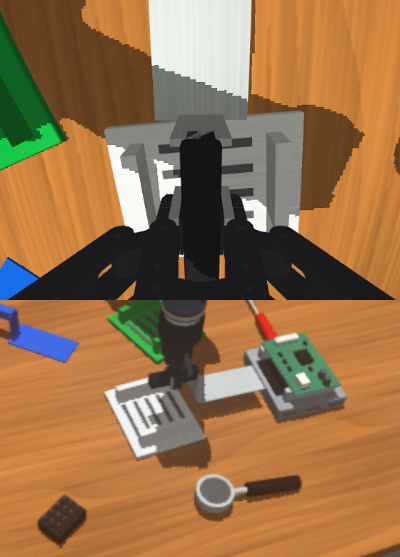

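The wrist view shows the blade (v≈0–120) ahead of the handle. The scene crop shows it level, pointing into the gap under the board and clear of the cooling stand. Inserting now.

Run:
```python
import rig
from rig import *
from h import *
y=np.radians(-1.5); o=np.array([.588,.276])
hit=move_l(tcp(o,y,.041),feed=.06,until_force=5)
s=sense();print(hit,s["time_s"],s["position"],tcp(o,y,.041),s["wrist_force"])
if not hit:
    move_l(tcp(o,y,.051),feed=.05); print(sense()["wrist_force"])
    move_l(tcp(o,y,.058),feed=.015); print(sense()["wrist_force"],sense()["ft_torque"])
    move_l(tcp(o,y,.085),feed=.05)
    s,p,P,S=wrist(rig,"w3");print(s["time_s"],s["wrist_force"],s["ft_torque"],s["finger_gap"])
    m=(S[...,1]>-.064)&(abs(S[...,2])<.03);print(rect(S,m)[1:])
    p,d=camera("scene");cv2.imwrite("pics/s3.png",cv2.resize(p[130:310,250:490,::-1],None,fx=2.5,fy=2.5))
    p,d=camera("top");cv2.imwrite("pics/t3.png",p[...,::-1]);np.save("pics/t3.npy",d)
```

```text
False 13.2667 [0.58508519 0.16274118 0.1020301 ] [0.585042   0.16303872 0.102     ] [-0.63681802 -0.6896865  -2.36921803]
[ 0.80081497 -0.04656517 -2.84685431]
[-0.20222461 -0.02727276 -3.58994599] [-0.37183099 -0.01723301 -0.00196109]
14.925 [-1.25684752 -0.46777935 -3.04873232] [-0.31885968  0.00885888 -0.0041444 ] 0.018870962751139576
(array([  0.4, -27.9]), array([ 72.1, 151.6]), 89.99, np.float64(7.4), 43795)
```

View pics/s3.png

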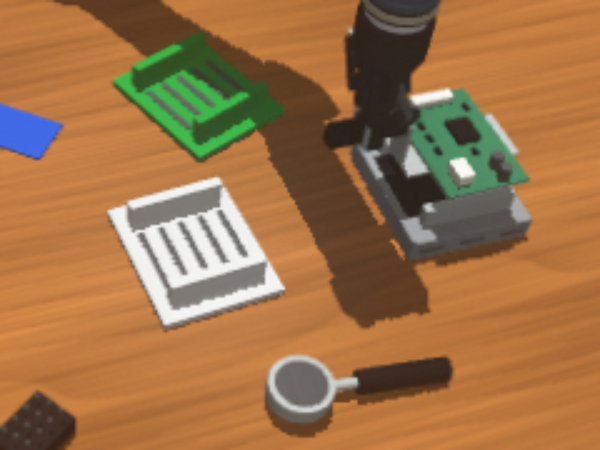

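The board is up on the blade, level and clear of the rails (scene crop, board around (470,140)). Now I measure its pose on the spatula from the same frames.

Run:
```python
import rig
from rig import *
from h import *
c=camera_params("top");p=cv2.imread("pics/t3.png");d=np.load("pics/t3.npy");P=cloud(c,d);Z=P[...,2]
hsv=cv2.cvtColor(p,cv2.COLOR_BGR2HSV);H,Sa,V=cv2.split(hsv)
b=np.zeros(d.shape,bool);b[130:230,75:150]=1
m,*r=rect(P,b&(H>55)&(H<95)&(Sa>60)&(Z>.07)&(Z<.13));print("top board",r)
q=P[m];q=q[q[:,2]<np.median(q[:,2])+.004];print("tilt",np.linalg.lstsq(np.c_[np.ones(len(q)),q[:,:2]-q[:,:2].mean(0)],q[:,2],rcond=None)[0])
s,p,P,S=wrist(rig)
m,*r=rect(S,(S[...,1]>-.055)&(S[...,2]>.0055)&(S[...,2]<.03));print("wrist board",r)
# rear edge by x bins
q=S[m];e=[]
for x in np.arange(-.065,.066,.01):
    k=q[abs(q[:,0]-x)<.005]
    if len(k)>20:e.append((x,np.percentile(k[:,1],2)))
e=np.array(e);print(np.round(e*1000,1).tolist(),np.degrees(np.polyfit(e[:,0],e[:,1],1)[0]))
f=q[q[:,2]<.0095];print("tilt",np.linalg.lstsq(np.c_[np.ones(len(f)),f[:,:2]],f[:,2],rcond=None)[0])
print(s["position"])
```

```text
top board [array([533.2, 243.6]), array([25.1, 36.7]), 88.54, np.float64(91.3), 119]
tilt [ 0.09121413 -0.00909992 -0.08785447]
wrist board [array([  0.6, -17.3]), array([151.4,  53.2]), 1.02, np.float64(7.5), 37769]
[[-65.0, -43.5], [-55.0, -43.4], [-45.0, -43.3], [-35.0, -42.9], [-25.0, -42.6], [-15.0, -42.6], [-5.0, -42.2], [5.0, -42.2], [15.0, -41.7], [25.0, -41.6], [35.0, -41.1], [45.0, -41.4], [55.0, -40.8], [65.0, -41.0]] 1.2395043679435294
tilt [ 7.29982994e-03 -3.45959324e-05 -3.54557162e-03]
[0.58474346 0.16302342 0.14562445]
```

The board sits on the blade at (0.6, 7.8) mm with +1.1° yaw, level. Carrying it to the stand and lowering.

```bash
cat > goal.py <<'E'
import numpy as np
y=np.radians(2.3);c,s=np.cos(y),np.sin(y)
o=np.array([.5889,-.0241])-np.array([[c,-s],[s,c]])@[.0006,.0078]
u=np.array([-s,c])
E
python3 - <<'E'
import rig
from rig import *
from h import *
from goal import *
P0=sense()["position"]
move_l(P0+[0,0,.03],feed=.06)
move_l(tcp(o,y,.115),ori(y),feed=.11)
s,p,P,S=wrist(rig)
m,*r=rect(S,(S[...,1]>-.055)&(S[...,2]>.0055)&(S[...,2]<.03));print("wrist board",r,s["time_s"])
move_l(tcp(o,y,.045),feed=.06)
move_l(tcp(o,y,.024),feed=.02)
s,p,P,S=wrist(rig,"w4");print(s["time_s"],s["position"],tcp(o,y,.024),s["wrist_force"],s["ft_torque"])
p,d=camera("scene");cv2.imwrite("pics/s4.png",cv2.resize(p[150:310,230:450,::-1],None,fx=2.7,fy=2.7))
m=(P[...,2]>.042)&(P[...,2]<.049)&(S[...,1]>-.055)&(S[...,1]<.06);print(rect(P,m)[1:])
E
```

```text
wrist board [array([  0.5, -17.4]), array([151.4,  52.9]), 1.02, np.float64(7.5), 37828] 18.7167
21.2833 [ 0.59325158 -0.14487075  0.08515135] [ 0.5931484  -0.14482676  0.085     ] [-0.28403698  0.48648092 -2.64775222] [-0.19622168  0.04521717  0.06776387]
(array([590.3, -50.6]), array([151.5,  50.1]), 3.39, np.float64(46.1), 35697)
```

View pics/s4.png

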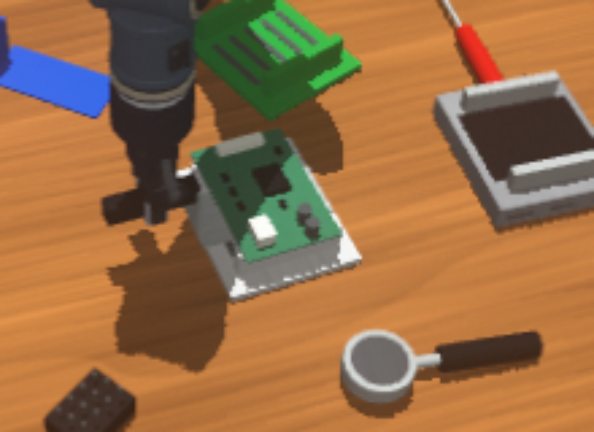

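The board is on the stand's rails and the wrist force is back to spatula-only. The scene crop shows it square, with the handle clear of it. Drawing the spatula out and laying it down.

Run:
```python
import rig
from rig import *
from h import *
from goal import *
hit=move_l(tcp(o-.19*u,y,.024),feed=.08,until_force=6);print(hit,sense()["position"])
if not hit:
    e=o-.22*u
    move_l(tcp(e,y,.012),feed=.08)
    print(move_l(tcp(e,y,.0006),feed=.02,until_force=5),sense()["position"],sense()["wrist_force"])
    command_gripper(.06)
    sleep(.2)
    move_l(tcp(e,y,.15),feed=.15)
    s,p,P,S=wrist(rig,"w5")
    print(rect(P,(P[...,2]>.04)&(P[...,2]<.08)&(abs(S[...,0])<.03)&(S[...,1]<-.04))[1:])
    print("blade",rect(P,(abs(P[...,2]-.0025)<.0015)&(abs(S[...,0])<.036)&(S[...,1]>-.06)&(S[...,1]<.075))[1:])
    move_l(sense()["position"]+[-.1,-.12,.05],feed=.2)
    p,d=camera("top");cv2.imwrite("pics/t5.png",p[...,::-1])
    c=camera_params("top");P=cloud(c,d);Z=P[...,2];H,Sa,V=cv2.split(cv2.cvtColor(p,cv2.COLOR_RGB2HSV))
    b=np.zeros(d.shape,bool);b[140:230,190:265]=1
    m,*r=rect(P,b&(Z>.041)&(Sa>60));print("board",r)
    m,*r=rect(P,b&(Z>.042));print("board",r)
    print(sense()["time_s"])
```

```text
False [ 0.600879   -0.33424157  0.08494442]
True [ 0.6018629  -0.36438443  0.06150108] [-0.60336625 -0.49363993  5.05510189]
(array([ 601.4, -363.3]), array([30. , 93.4]), 2.41, np.float64(67.5), 3347)
blade (array([ 596.3, -261.8]), array([71.9, 97.4]), 2.32, np.float64(3.2), 7213)
board [array([589.6, -26.4]), array([147.8,  99.4]), 3.72, np.float64(45.5), 1556]
board [array([589.3, -24.3]), array([147.7, 107.8]), 3.63, np.float64(46.2), 1914]
27.9583
```

View pics/t5.png

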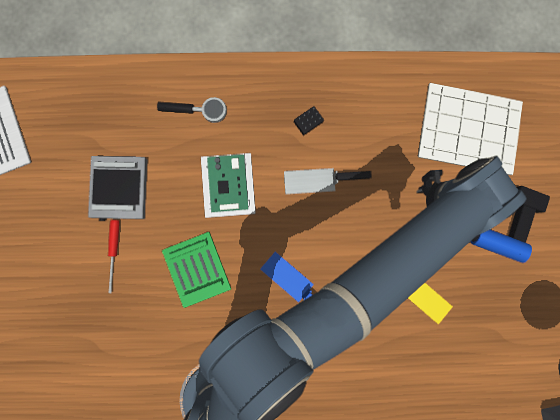

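The board is centred on the stand at (229,185). The spatula lies flat and clear at (310,181), and the bystanders are at their starting pixels. Handing in.

```bash
python3 -c "
from rig import *
sleep(.3);print(finish_job())"
```

```text
the job is handed in; nothing more can be done
None
```

The board is on the cooling stand's rails and the spatula is lying on the bench. I handed the job in at about 28 s of the 54 s allowed; the hand-in reports no verdict.

I gripped the steel spatula by its handle and slid the blade under the board between the preheater rails. I then lifted the board level, carried it across and lowered it slowly onto the aluminium stand. After that I drew the spatula out and laid it down.

**Last checks:**
- **Board position:** the top camera put its centre at about (0.589 to 0.590, -0.026 to -0.024) m, against (0.589, -0.024) for the stand. That is about 2 mm off at most, with the limit at 18 mm.
- **Board angle and height:** it is within about 0.3° of square, and its top surface was at the height expected for resting on the rails.
- **Spatula:** it lies on the bench more than 60 mm clear of the stand. The tool was at the same height when I let go as when I picked it up.
- **Bystanders:** the portafilter, bit block and screwdriver were at the same pixels as at the start.

**Disagreement:** the last wrist-camera fit of the blade outline read 72 × 97 mm instead of 64 × 140 mm. My mask clipped the blade and caught some bench, so I relied on the handle measurement and the top view instead. I made no separate tilt measurement of the spatula after letting go.

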